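# Load a copper rod into the resistance bench with the isolator off, then switch on

## Task

The rod-resistance bench has been left live: flip its isolator lever off (towards the red plate) before you touch the rods or the bench. Then take the copper rod from the rack, lay it in the bench's two V rests without dropping it, and slide the blue tailstock up until the rod is held with no gap between the two brass noses. Only then flip the isolator back on (towards the green plate), and leave the aluminium rod and the other things where they are.

Things in the scene. Friction and masses are not known exactly. Their poses are not given: they have to be found in the camera images.
- switch: Isolator base, grey plastic, 86 x 170 x 24 mm, fixed to the table. Origin: centre of its underside; z up. A green plate (70 x 34 mm) covers its +y end (on), a red plate its -y end (off). Two steel cheeks, to 66 mm high, stand at x = +-24 mm.
- isolator (a joint): Lever angle in rad: +0.70 = on (leaning over the green plate, +y of the switch), 0 = upright, -0.70 = off (leaning over the red plate). Top-heavy over-centre lever: past upright it falls to the other stop by itself; about 3 N at the handle moves it. It hinges about the switch's x axis, 50 mm above the table, over the switch's origin.
- handle (a point): Centre of the lever's yellow cross handle: a bar 70 mm long (along the switch's x), 20 mm thick, 100 mm from the hinge, 127 mm above the table at either stop and 150 mm upright; its top is 10 mm higher. A copper blade 24 mm wide (x) and 10 mm thick joins it to the hinge.
- bench: White bench, fixed to the table. Origin: underside, below the middle of the seated rod; z up, rod axis along y. Base 80 mm wide (x), from y = -120 to +185 mm, 20 mm thick. It carries two grey V rests, a white headstock at its -y end and the blue tailstock at its +y end. A fixed grey meter, 85 mm high, stands beyond it.
- rod_seat (a point): Where the centre of the copper rod must finally be: on the rests against the headstock nose; bench frame (0, 0, 75) mm. The two V rests (90 degrees, 14 mm thick, mouth 34 mm wide, tips 78 mm above the table) are at bench y = -50 and +50 mm; between them it is free down to the base.
- head_nose (a point): Centre of the flat end of the fixed brass headstock nose (18 mm diameter), facing bench +y; bench frame (0, -80, 75) mm. The white headstock block behind it is 56 mm wide and 108 mm high, bench y = -118 to -90 mm.
- tailstock (a joint): Travel of the tailstock in m: 0 = fully back (its nose at bench y = +130 mm), growing as it slides towards the headstock (bench -y); 0.050 when it closes on the seated 160 mm rod; stop at 0.070. It needs about 3 N and stays where it is left.
- tail_nose (a point): Centre of the flat end of the tailstock's brass nose (18 mm diameter), 75 mm above the table, facing bench -y.
- tail_back (a point): Centre line of the flat rear face of the blue tailstock block (the face to push), 75 mm above the table, 45 mm in bench +y from the nose. The block is 56 mm wide (x), 35 mm thick (y), top 108 mm above the table.
- rack: Dark wooden rod rack, 130 x 130 mm base 12 mm thick, fixed to the table. Origin: centre of its underside. Each rod lies along its y in two V rests (14 mm thick, at y = -50 and +50 mm); places at x = -42 and +42 mm, rod axis 50 mm above the table. Rack and switch may change sides of the table.
- copper_rod: Copper rod, 20 mm diameter, 160 mm long, about 0.45 kg, in either place of the rack. Origin at its centre, y along the rod.
- aluminium_rod: Silvery aluminium rod of the same size, in the other place of the rack; it stays there. Origin at its centre, y along the rod.
- spirit_bottle: Small bottle with a red cap, 44 mm diameter, 95 mm tall; leave alone. Origin: centre of its underside.
- gauge_case: Dark wooden gauge case 90 x 120 x 35 mm; leave alone. Origin: centre of its underside.
- screwdriver: Screwdriver 190 mm long, lying along its x; leave alone.
Not all that is in view belongs to the job. Leave any purple or turquoise look-alike of the copper_rod alone.

How it is judged:
By the outcome, as a careful person would: the job done as asked, in the order asked, and still so for the second after the job is handed in, with the robot touching nothing.
It also fails if it takes over 72 s, if anything falls off the work surface, if the arm or the gripper's body presses on something with over 40 N, if the wrist force passes 120 N, or if a joint passes its speed limit or range.

## Robot

A 6-joint arm with a two-finger parallel gripper is mounted at the origin on the work surface. World frame = base frame: x ahead of the robot, y to its left, z up, the work surface at z = 0. Lengths are in mm, angles in rad, forces in N, time in s.
With the tool pointing down it reaches from about 400 to 925 mm from the base axis. Payload 12.5 kg.
Tool frame: the origin (TCP) lies midway between the tips of the shut fingers; the grasp point (between the pads) lies 19 mm behind it; z points along the fingers, y is the line along which they close (so a half turn about z gives the same grasp; the last joint's range is limited). The gripper opens to 95 mm and grips with 3 to 60 N. Pads are 20 mm wide; open, the fingers measure 119 mm over their backs; the gripper's body (75 mm by 180 mm) begins 59 mm behind the grasp point.
Start: joints at [-1.341, 0.491, 1.559, -0, 1.092, -0.106], TCP at [205.976, -590.102, 214.661] pointing down, gripper open.
Joint ranges: [-3.1, 3.1], [-0.84, 2.19], [0.05, 2.79], [-1.13, 4.28], [0.06, 2.93], [-2.69, 2.69]. Speed limits (rad/s): [2.22, 2.22, 2.79, 3.14, 3.14, 3.14].

## Interface

Orientations are given as [roll, pitch, yaw] about the fixed x, y, z axes, in that order (R = Rz(yaw) Ry(pitch) Rx(roll)).
In Python, from cell import env gives the robot as it stands.
- The arm moves only by the tool carry_out, never from a script. Its argument "series" is a list of rows, each a list of 4 numbers: the shift along the world's x, y, z normalised to -1 to 1, where 1 is 5 cm, then the turn about the world's z normalised to -1 to 1, where 1 is 6 degrees. In form: [[x, y, z, turn], ...]. A call has exactly 5 rows; each row shifts and turns the commanded pose from where the row before left it; what a row does not reach is not made up. A row lasts 1/10 s, in which the tool goes at most 50 mm and 8.59 degrees, less where a joint would pass 70% of its speed; a pose out of reach is approached as far as the arm can. A call with a number of a shift or a turn outside -1 to 1 is refused whole. A call with a gripper value outside its range is refused whole. "fingers" is the closure, from -1 (fully open) to 1 (shut), set as the call begins (left out, the last holds). The fingers move at their own pace and stop on an object; the grip force is fixed at half the most. Time passes only in rows, so rows that do not move let the fingers close, or fill a call up. It gives the time, the measured TCP pose, the force, the opening and the grip force at its end, in the units of the state.
- env.state(): the state, without advancing time (a new reading comes with each control period).
- env.read_camera(name): name is "side" or "top" or "wrist"; returns the picture (400x640x3 uint8, red, green, blue); there is no depth.
- env.calibration(name): a dict with "K" (3x3 intrinsics, pixels), "pose" (4x4, takes a point from camera to world coordinates). Camera axes: x right, y down, z forward; pixel columns grow to the right and rows downward; lengths in mm; the calibration is good to about 2 mm. A picture is of the moment at which its call begins: read the wrist's pose just before it. calibration takes no time and is no camera call; for the wrist camera it gives the pose at the moment of the call.
- env.job_done(): hands the job in; it is judged then, once.
Trained networks look in the newest picture that a camera, given by its name, has taken for a name from the list of things; names that differ only in an ending like _2 or _b are one class to them, and where a whole thing is asked for, a point or a joint stands for the part that bears it (a point fixed in the world has none). Each returns a list of dicts, best first, with "conf" (0 to 1); they miss things now and then, are a little off and sometimes report something else, mostly with a low value. They report only what shows in the picture. A call takes as long as a camera call. They do not tell look-alikes from the thing itself.
- env.look_for(camera, label): "position" ([row, column] as shares, 0 to 1, of the picture: columns of its width, rows of its height, amid what is visible of it).
The state is a dict: "t": time; "joints": joint angles; "qvel": joint speeds; "tau": joint torques, N m; "eef_pos": TCP position; "tcp_rot": TCP orientation; "ft_force": force on the tool from outside, world axes, zero at the start; "moment": the same for the moment, N m; "opening": opening from 0.0 (shut) to 1.0 (fully open); "grip_force": force on a finger pad.
Only numpy, scipy, OpenCV 4.12 (cv2) and the standard library are available. Lean on these libraries where they do the work, as an engineer would, in place of code of your own. Each camera call takes 0.05 s, during which the arm holds its last target. There are 200 camera calls.

## Working session

There is one attempt and no reset: what is moved stays moved. The work goes in short steps, Python scripts to look and compute and a tool call to move; the robot and the scene stay as the last step left them, time stands still between calls to the robot, and variables do not carry over. Pictures are saved under pics/ and viewed, at most 10 in all, crops included, and the job is handed in when it is done.

Besides the shell and the picture viewer there is one more tool, called by a JSON object that holds its "name" and its "arguments". carry_out: Moves the arm, as the interface text tells. Its arguments: {"type":"object","properties":{"series":{"type":"array","items":{"type":"array","items":{"type":"number","minimum":-1,"maximum":1}}},"fingers":{"type":"number"}},"required":["series"]}

```bash
mkdir -p pics; ls
cat > h.py <<'E'
import numpy as np, cv2
from cell import env
def ray(cal,uv):
    K=np.array(cal["K"]);P=np.array(cal["pose"])
    d=P[:3,:3]@np.linalg.inv(K)@np.array([uv[0],uv[1],1.]);return P[:3,3],d/np.linalg.norm(d)
def onz(cal,uv,z):
    o,d=ray(cal,uv);return o+d*(z-o[2])/d[2]
def tri(rs):
    A=0;b=0
    for o,d in rs:
        M=np.eye(3)-np.outer(d,d);A=A+M;b=b+M@o
    p=np.linalg.solve(A,b);return p,[round(float(np.linalg.norm((np.eye(3)-np.outer(d,d))@(p-o))),1) for o,d in rs]
def proj(cal,p):
    K=np.array(cal["K"]);P=np.array(cal["pose"]);c=P[:3,:3].T@(np.array(p)-P[:3,3]);q=K@c;return q[:2]/q[2]
def save(im,n): cv2.imwrite("pics/"+n,im[:,:,::-1])
E
python3 - <<'E'
from h import *
for c in ["top","side"]:
    im=env.read_camera(c);save(im,c+"0.png");cal=env.calibration(c);np.set_printoptions(precision=3,suppress=True)
    print(c,np.array(cal["pose"]).tolist(),np.array(cal["K"])[0])
    for l in ["switch","handle","bench","head_nose","tail_nose","tail_back","rack","copper_rod","aluminium_rod","rod_seat"]:
        print(l,[(round(d["conf"],2),round(d["position"][1]*640),round(d["position"][0]*400)) for d in env.look_for(c,l)[:3]])
print(env.state())
E
```

```text
pics
top [[-0.019120214477101577, -0.9871010035313418, 0.15895290568519885, 321.63157895504924], [-0.9998164160261555, 0.018678947083020876, -0.0042697986467288285, -17.642454508824343], [0.0012456496150765534, -0.15900536394501844, -0.9872769330809611, 1421.019257380503], [0.0, 0.0, 0.0, 1.0]] [451.265   0.    311.057]
switch [(0.97, 215, 224)]
handle [(0.3, 297, 169)]
bench [(0.71, 298, 170)]
head_nose [(0.61, 297, 172)]
tail_nose [(0.82, 260, 162)]
tail_back [(0.67, 257, 166)]
rack [(0.97, 391, 226)]
copper_rod [(0.87, 335, 266), (0.72, 394, 208), (0.65, 390, 166)]
aluminium_rod [(0.75, 396, 235)]
rod_seat [(0.77, 294, 168), (0.31, 259, 162)]
side [[-0.9232986402047958, -0.26939480521743037, 0.2737627803735164, 193.49070720750936], [-0.38408145735031174, 0.6456909779806266, -0.659973177541393, 759.9867735393043], [0.0010271882184208433, -0.7144995450497398, -0.6996351513525312, 919.101950787882], [0.0, 0.0, 0.0, 1.0]] [387.132   0.    317.795]
switch [(0.96, 290, 290)]
handle [(0.83, 279, 280)]
bench [(0.93, 272, 206), (0.48, 326, 211)]
head_nose [(0.81, 268, 208)]
tail_nose [(0.87, 252, 223)]
tail_back [(0.8, 255, 219)]
rack [(0.85, 362, 170)]
copper_rod [(0.72, 351, 156), (0.59, 380, 213), (0.46, 309, 153)]
aluminium_rod [(0.54, 363, 172), (0.47, 373, 157), (0.3, 327, 209)]
rod_seat [(0.86, 272, 207)]
{'t': 1.1, 'joints': array([-1.341,  0.491,  1.559, -0.   ,  1.092, -0.106]), 'qvel': array([-0.   ,  0.001,  0.001, -0.   , -0.   ,  0.002]), 'tau': array([  0.   , -61.248, -25.843,   0.069,   0.045,  -0.   ]), 'eef_pos': array([ 205.961, -590.104,  214.673]), 'tcp_rot': array([3.142, 0.   , 0.336]), 'ft_force': array([-0.106,  1.004,  0.614]), 'moment': array([ 0.034, -0.034,  0.018]), 'grip_force': 0.0, 'opening': 0.9982053464180436}
```

Run:
```python
import cv2
a=cv2.imread("pics/top0.png")[110:310,160:440];cv2.imwrite("pics/t1.png",cv2.resize(a,(784,560),interpolation=cv2.INTER_CUBIC))
a=cv2.imread("pics/side0.png")[110:330,190:460];cv2.imwrite("pics/s1.png",cv2.resize(a,None,fx=2.7,fy=2.7,interpolation=cv2.INTER_CUBIC))
```

```text
(no output)
```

View pics/t1.png

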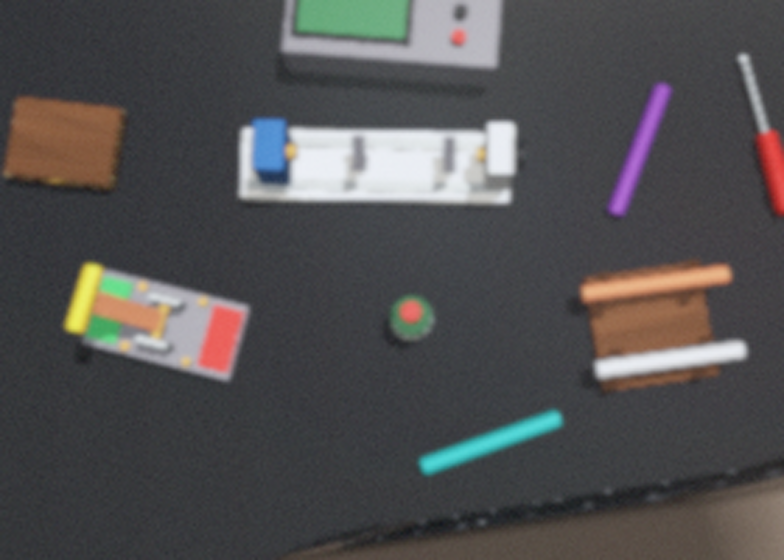

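View pics/s1.png

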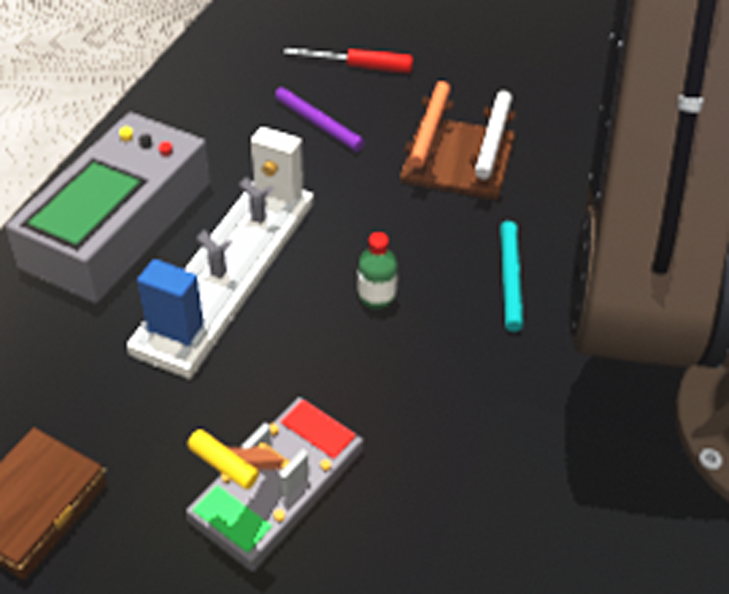

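The top view shows the isolator on (yellow handle over green, crop px 84,298), the bench (240–515, 120–203) with the tailstock at its left (+y) end, and the copper rod in the rack's upper place (582,293)–(730,273). The side view agrees: handle (222,459), copper rod (442,88)–(417,163).

```bash
cat > m.py <<'E'
from h import *
np.set_printoptions(precision=1,suppress=True)
T=env.calibration("top");S=env.calibration("side")
t=lambda u,v:(160+u/2.8,110+v/2.8)
s=lambda u,v:(190+u/2.7,110+v/2.7)
print("handle",tri([ray(T,t(84,298)),ray(S,s(222,459))]))
print("handle z127 top",onz(T,t(93,265),127),onz(T,t(75,332),127),"side",onz(S,s(195,438),127),onz(S,s(250,480),127))
for n,p in dict(r1=(250,303),r2=(230,380),g1=(105,268),g2=(86,342)).items(): print("switch",n,onz(T,t(*p),22))
for n,p in dict(r1=(300,398),r2=(362,440),g1=(188,512),g2=(253,557)).items(): print("switch side",n,onz(S,s(*p),24))
print("cu ends top z50",onz(T,t(584,293),50),onz(T,t(730,274),50))
print("cu tri",tri([ray(T,t(657,283)),ray(S,s(430,125))]))
print("al z50",onz(T,t(597,369),50),onz(T,t(745,350),50),tri([ray(T,t(671,359)),ray(S,s(496,135))]))
for n,p in dict(a=(241,128),b=(516,122),c=(240,201),d=(511,203)).items(): print("bench",n,onz(T,t(*p),20))
for n,p in dict(a=(128,347),b=(190,374),d=(312,200)).items(): print("bench s",n,onz(S,s(*p),20))
for n,p in dict(a=(255,120),b=(286,120),c=(288,175),d=(256,175),h1=(486,123),h2=(516,123),h3=(515,173)).items(): print("blk",n,onz(T,t(*p),108))
for n,p in dict(a=(147,264),b=(201,283),h1=(258,128),h2=(302,143)).items(): print("blk s",n,onz(S,s(*p),108))
print("bottle", onz(T,t(410,313),95))
E
python3 m.py
```

```text
handle (array([490.4, 328.8, 119.9]), [0.5, 0.5])
handle z127 top [524.2 318.6 127. ] [455.  335.5 127. ] side [519.5 322.5 127. ] [455.3 342.  127. ]
switch r1 [494.5 170.1  22. ]
switch r2 [409.4 191.9  22. ]
switch g1 [537.  332.4  22. ]
switch g2 [454.4 351.7  22. ]
switch side r1 [484.5 180.2  24. ]
switch side r2 [405.7 203.1  24. ]
switch side g1 [528.4 341.4  24. ]
switch side g2 [451. 359.  24.]
cu ends top z50 [ 495.1 -198.8   50. ] [ 513.1 -359.7   50. ]
cu tri (array([ 505.2, -282.5,   34.4]), [1.5, 1.5])
al z50 [ 411.9 -209.6   50. ] [ 429.5 -371.2   50. ] (array([ 419.1, -293.6,   36.5]), [3.1, 3.1])
bench a [696.  181.1  20. ]
bench b [ 697.2 -132.9   20. ]
bench c [611.1 181.9  20. ]
bench d [ 603.  -124.3   20. ]
bench s a [687.1 188.2  20. ]
bench s b [607.  194.4  20. ]
bench s d [ 596.3 -102.9   20. ]
blk a [681.  153.7 108. ]
blk b [680.4 120.5 108. ]
blk c [620.1 118.5 108. ]
blk d [620.7 152.5 108. ]
blk h1 [673.1 -93.5 108. ]
blk h2 [ 672.5 -125.6  108. ]
blk h3 [ 617.7 -122.8  108. ]
blk s a [678.5 139.4 108. ]
blk s b [612.7 141.4 108. ]
blk s h1 [ 669.1 -109.8  108. ]
blk s h2 [ 608.1 -104.8  108. ]
bottle [471.7  -8.5  95. ]
```

{"name": "carry_out", "arguments": {"series": [[0.5,0.58,0.3,1],[0.5,0.58,0.3,1],[0.5,0.58,0.3,1],[0.5,0.58,0.3,1],[0.5,0.58,0.3,1]]}}

```text
t: 1.6
eef_pos: [331.8, -443.8, 290.4]
tcp_rot: [3.141, 0.0, 0.864]
ft_force: [1.1, 0.1, -0.2]
opening: 1.0
grip_force: 0.0
```

{"name": "carry_out", "arguments": {"series": [[0.5,0.58,0.3,1],[0.5,0.58,0.3,1],[0.5,0.58,0.3,1],[0.5,0.58,0.3,1],[0.5,0.58,0.3,1]]}}

```text
t: 2.1
eef_pos: [456.8, -298.7, 365.5]
tcp_rot: [3.141, 0.0, 1.387]
ft_force: [0.7, -0.8, 0.3]
opening: 0.999
grip_force: 0.0
```

{"name": "carry_out", "arguments": {"series": [[0,0,0,1],[0,0,0,1],[0,0,0,1],[0,0,0,0],[0,0,0,0]]}}

```text
t: 2.6
eef_pos: [455.9, -300.1, 364.7]
tcp_rot: [3.141, 0.0, 1.694]
ft_force: [-0.2, 0.0, -0.2]
opening: 0.995
grip_force: 0.0
```

```bash
cat > w.py <<'E'
from h import *
import sys
np.set_printoptions(precision=1,suppress=True)
n=sys.argv[1];s=env.state();print(s["t"],s["eef_pos"],s["tcp_rot"],s["ft_force"])
c=env.calibration("wrist");im=env.read_camera("wrist");save(im,n+".png")
import json;json.dump({k:np.array(c[k]).tolist() for k in("K","pose")},open(n+".json","w"))
print(np.array(c["pose"]),np.array(c["K"])[0,0])
for l in sys.argv[2:]: print(l,[(round(d["conf"],2),round(d["position"][1]*640),round(d["position"][0]*400)) for d in env.look_for("wrist",l)[:3]])
E
python3 w.py w1 copper_rod aluminium_rod rack
```

```text
2.6 [ 455.9 -300.1  364.7] [3.1 0.  1.7] [-0.2  0.  -0.2]
[[   1.     0.1    0.   447.7]
 [   0.1   -1.    -0.2 -235. ]
 [   0.     0.2   -1.   535.2]
 [   0.     0.     0.     1. ]] 342.9811723915924
copper_rod [(0.77, 257, 30), (0.72, 351, 147), (0.58, 455, 157)]
aluminium_rod [(0.83, 294, 148)]
rack [(0.74, 321, 144)]
```

{"name": "carry_out", "arguments": {"series": [[0.42,0.7,0,-0.3],[0.42,0.7,0,-0.3],[0.42,0.7,0,-0.3],[0.42,0.7,0,-0.3],[0.42,0.7,0,0]]}}

```text
t: 3.3
eef_pos: [561.6, -123.7, 364.7]
tcp_rot: [3.141, 0.0, 1.569]
ft_force: [0.4, -0.5, -0.7]
opening: 1.002
grip_force: 0.0
```

{"name": "carry_out", "arguments": {"series": [[0.42,0.7,0,0],[0.42,0.7,0,0],[0.42,0.7,0,0],[0.42,0.7,0,0],[0,0,0,0]]}}

```text
t: 3.8
eef_pos: [646.4, 18.6, 363.7]
tcp_rot: [-3.141, -0.001, 1.574]
ft_force: [-0.1, -0.6, -0.5]
opening: 1.001
grip_force: 0.0
```

```bash
python3 w.py w2 head_nose tail_nose tail_back bench rod_seat
```

```text
3.8 [646.4  18.6 363.7] [-3.1 -0.   1.6] [-0.1 -0.6 -0.5]
[[  1.    0.    0.  646.1]
 [  0.   -1.   -0.2  84. ]
 [ -0.    0.2  -1.  534.3]
 [  0.    0.    0.    1. ]] 342.9811723915924
head_nose [(0.79, 321, 148)]
tail_nose [(0.58, 325, 68)]
tail_back [(0.73, 325, 69), (0.68, 220, 313)]
bench [(0.95, 324, 149)]
rod_seat [(0.61, 320, 147)]
```

{"name": "carry_out", "arguments": {"series": [[-0.6,0.7,0,0],[-0.6,0.7,0,0],[-0.6,0.7,0,0],[-0.6,0.7,0,0],[-0.6,0.7,0,0]], "fingers": 1}}

```text
t: 4.6
eef_pos: [493.5, 190.0, 365.1]
tcp_rot: [3.141, -0.0, 1.57]
ft_force: [-0.3, 1.6, -1.0]
opening: 0.635
grip_force: 0.0
```

{"name": "carry_out", "arguments": {"series": [[0,0.8,0,0],[0,0.8,0,0],[0,0.6,0,0],[0,0,0,0],[0,0,0,0]]}}

```text
t: 5.1
eef_pos: [494.9, 299.4, 364.7]
tcp_rot: [3.141, 0.0, 1.572]
ft_force: [-0.2, -0.7, 0.2]
opening: 0.216
grip_force: 0.0
```

```bash
python3 w.py w3 handle switch
python3 - <<'E'
import cv2,numpy as np
a=[cv2.imread(f"pics/w{i}.png") for i in (1,2,3)]
cv2.imwrite("pics/m12.png",np.vstack([cv2.resize(a[0][0:300],(640,300)),a[1][:300]]))
E
```

```text
5.1 [494.9 299.4 364.7] [3.1 0.  1.6] [-0.2 -0.7  0.2]
[[  1.    0.    0.  494.6]
 [  0.   -1.   -0.2 365.1]
 [  0.    0.2  -1.  535.2]
 [  0.    0.    0.    1. ]] 342.9811723915924
handle [(0.66, 305, 156)]
switch [(0.9, 301, 180)]
```

View pics/m12.png

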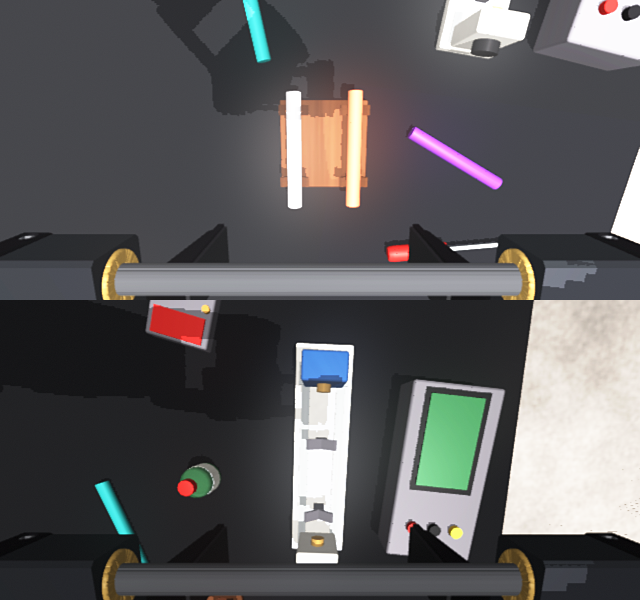

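View pics/w3.png

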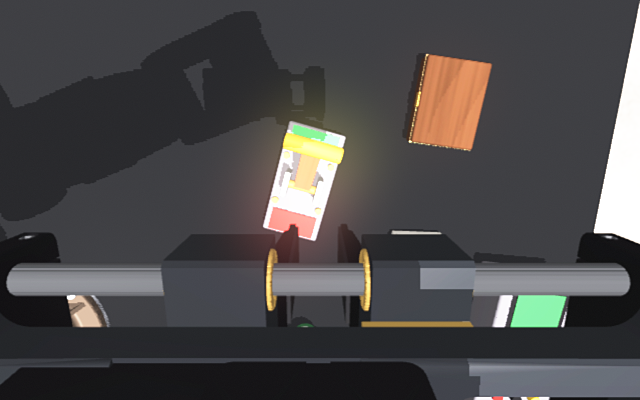

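The wrist views show the copper rod (355,91)–(353,207), the tail nose (323,87), the head nose (317,240), and the yellow handle (284,143)–(343,157) over the green plate.

```bash
cat > m2.py <<'E'
from h import *
import json
np.set_printoptions(precision=1,suppress=True)
W=[None]+[json.load(open(f"w{i}.json")) for i in(1,2,3)]
T=env.calibration("top");t=lambda u,v:(160+u/2.8,110+v/2.8)
for n,a,b in [("cuN",(355,91),(584,293)),("cuF",(353,207),(730,274)),("alN",(293,92),(597,369)),("alF",(295,208),(745,350))]:
    print(n,onz(W[1],a,52),tri([ray(W[1],a),ray(T,t(*b))]))
for n,a,b in [("h1",(343,157),(93,265)),("h2",(284,143),(75,332)),("hc",(313,149),(84,298))]:
    print(n,onz(W[3],a,130),tri([ray(W[3],a),ray(T,t(*b))]))
for p in [(291,122),(345,136),(264,228),(315,240)]: print("sw",onz(W[3],p,24))
for p in [(297,43),(354,46),(292,248)]: print("bench",onz(W[2],p,20))
for n,p in dict(tail=(323,87),head=(317,240),hb=(320,142)).items(): print(n,onz(W[2],p,75))
print("tail tri",tri([ray(W[2],(323,87)),ray(T,t(293,152))]),"head tri",tri([ray(W[2],(317,240)),ray(T,t(481,155))]))
E
python3 m2.py
python3 - <<'E'
import cv2,numpy as np
a=cv2.imread("pics/w2.png");f=lambda x:cv2.resize(x,(600,300),interpolation=cv2.INTER_CUBIC)
cv2.imwrite("pics/w2c.png",np.vstack([f(a[40:100,265:385]),f(a[205:265,265:385])]))
E
```

```text
cuN [ 493.3 -194.5   52. ] (array([ 492. , -196.1,   71.3]), [0.5, 0.5])
cuF [ 514.3 -354.6   52. ] (array([ 382.3, -121.8,  998. ]), [2.1, 2.1])
alN [ 410.6 -206.1   52. ] (array([ 411.3, -207.2,   65.7]), [0.4, 0.4])
alF [ 430.7 -366.5   52. ] (array([ 430.3, -372.9,   35.9]), [1.9, 1.9])
h1 [524.5 319.5 130. ] (array([524.7, 319. , 125.2]), [0.2, 0.2])
h2 [455.2 335.8 130. ] (array([455. , 335.6, 126.9]), [0.0, 0.0])
hc [489.1 328.9 130. ] (array([489.7, 328.1, 124.2]), [0.7, 0.7])
sw [455.8 358.4  24. ]
sw [534.7 338.4  24. ]
sw [410.8 196.6  24. ]
sw [490.5 176.8  24. ]
bench [616.6 184.9  20. ]
bench [695.9 181.4  20. ]
bench [ 605.4 -118.3   20. ]
tail [652.4 122.2  75. ]
head [645.3 -84.5  75. ]
hb [648.9  52.8  75. ]
tail tri (array([652.5, 119.1,  77.3]), [2.9, 2.9]) head tri (array([646.5, -88.4,  67.3]), [1.6, 1.6])
```

View pics/w2c.png

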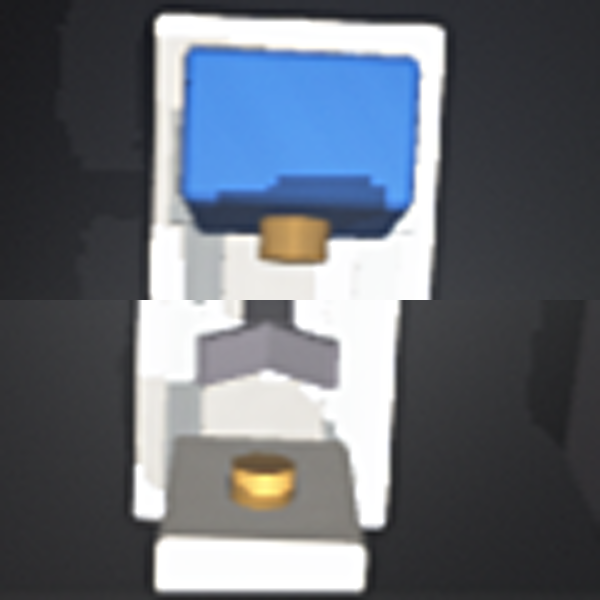

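{"name": "carry_out", "arguments": {"series": [[0.06,0.88,0,0],[0.06,0.88,0,0],[0,0,-0.9,0],[0,0,-0.9,0],[0,0,-0.9,0]]}}

```text
t: 5.75
eef_pos: [501.2, 387.0, 228.5]
tcp_rot: [3.141, -0.0, 1.571]
ft_force: [1.0, 0.8, 0.1]
opening: 0.007
grip_force: 0.0
```

{"name": "carry_out", "arguments": {"series": [[0,0,-0.9,0],[0,0,-0.9,0],[0,0,-0.55,0],[0,0,0,0],[-0.06,-0.23,0,0]]}}

```text
t: 6.25
eef_pos: [498.8, 376.3, 113.0]
tcp_rot: [3.141, -0.001, 1.571]
ft_force: [-0.5, -0.8, -0.3]
opening: 0.003
grip_force: 0.0
```

{"name": "carry_out", "arguments": {"series": [[-0.06,-0.24,0,0],[-0.06,-0.24,0,0],[-0.06,-0.24,0,0],[-0.06,-0.24,0,0],[-0.06,-0.24,0,0]]}}

```text
t: 6.75
eef_pos: [483.4, 315.7, 113.8]
tcp_rot: [3.139, -0.002, 1.571]
ft_force: [0.4, 1.9, 1.7]
opening: 0.002
grip_force: 1.1
```

{"name": "carry_out", "arguments": {"series": [[-0.06,-0.24,0,0],[-0.06,-0.24,0,0],[-0.06,-0.24,0,0],[-0.06,-0.24,0,0],[0,0,0,0]]}}

```text
t: 7.25
eef_pos: [470.4, 266.9, 112.0]
tcp_rot: [-3.141, 0.001, 1.57]
ft_force: [-0.4, 0.0, -0.0]
opening: 0.006
grip_force: 0.0
```

{"name": "carry_out", "arguments": {"series": [[0,0,0.9,0],[0,0,0.9,0],[0,0,0.9,0],[0,0,0.6,0],[0,0,0,0]], "fingers": -0.4}}

```text
t: 7.75
eef_pos: [472.2, 269.1, 281.2]
tcp_rot: [3.135, -0.003, 1.572]
ft_force: [0.3, 0.7, -0.0]
opening: 0.372
grip_force: 0.0
```

Run:
```python
from h import *
for c in("side","wrist"):
    im=env.read_camera(c);save(im,c+"9.png")
import cv2
a=cv2.imread("pics/side9.png")[220:340,200:400];b=cv2.imread("pics/wrist9.png")[60:300,200:500]
cv2.imwrite("pics/chk.png",np.vstack([cv2.resize(a,(450,270)),cv2.resize(b,(450,325))]))
```

```text
(no output)
```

View pics/chk.png

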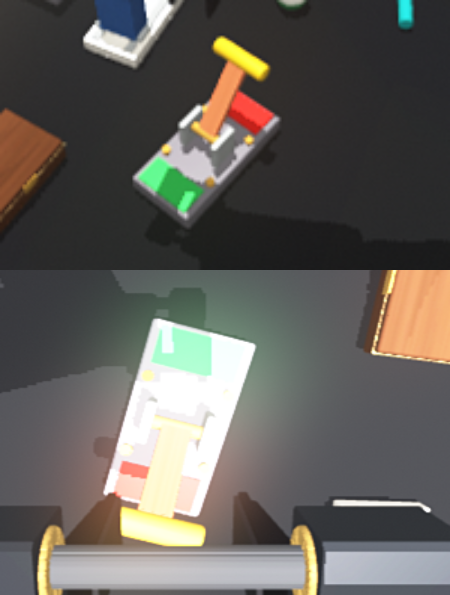

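Side and wrist views show the lever lying over the red plate: isolator off. Now to the rack.

{"name": "carry_out", "arguments": {"series": [[0.04,-0.78,0,0.08],[0.04,-0.78,0,0.08],[0.04,-0.78,0,0.08],[0.04,-0.78,0,0.08],[0.04,-0.78,0,0.08]]}}

```text
t: 8.35
eef_pos: [480.3, 71.9, 275.5]
tcp_rot: [-3.139, -0.0, 1.614]
ft_force: [0.7, -0.1, -0.3]
opening: 0.695
grip_force: 0.0
```

{"name": "carry_out", "arguments": {"series": [[0.04,-0.78,0,0.08],[0.04,-0.78,0,0.08],[0.04,-0.78,0,0.08],[0.04,-0.78,0,0.08],[0.04,-0.78,0,0.08]]}}

```text
t: 8.85
eef_pos: [490.4, -123.1, 275.5]
tcp_rot: [-3.139, -0.001, 1.656]
ft_force: [1.3, 0.7, 1.9]
opening: 0.701
grip_force: 0.0
```

{"name": "carry_out", "arguments": {"series": [[0.04,-0.78,0,0.08],[0.04,-0.78,0,0.08],[0.04,-0.78,0,0.08],[0.04,-0.78,0,0.08],[0,0,0,0.08]]}}

```text
t: 9.35
eef_pos: [498.5, -281.2, 274.7]
tcp_rot: [-3.139, -0.002, 1.694]
ft_force: [-0.7, 0.4, -0.5]
opening: 0.703
grip_force: 0.0
```

```bash
cat > rod.py <<'E'
from h import *
import json,sys
np.set_printoptions(precision=2,suppress=True)
def rod(n,z):
    im=cv2.imread(f"pics/{n}.png");c=json.load(open(n+".json"))
    g=im.astype(int);B,G,R=g[...,0],g[...,1],g[...,2]
    m=((R>200)&(R-B>70)).astype(np.uint8);m[235:]=0;m[:,:0]=0
    k,l,st,ce=cv2.connectedComponentsWithStats(cv2.morphologyEx(m,cv2.MORPH_OPEN,np.ones((5,5),np.uint8)))
    for i in range(1,k):
        if st[i,4]>300:
            ys,xs=np.where(l==i);r=cv2.minAreaRect(np.stack([xs,ys],1).astype(np.float32))
            b=cv2.boxPoints(r);b=b[np.argsort(b[:,1])];e=[b[:2].mean(0),b[2:].mean(0)]
            print(n,st[i],r,"ends",e,[onz(c,p,z) for p in e],ce[i])
for n in sys.argv[1:]: rod(n,52)
E
python3 w.py w4 copper_rod; python3 rod.py w1 w4
```

```text
9.35 [ 498.5 -281.2  274.7] [-3.1 -0.   1.7] [-0.7  0.4 -0.5]
[[   1.     0.1    0.   490.7]
 [   0.1   -1.    -0.2 -216.3]
 [  -0.     0.2   -1.   445.3]
 [   0.     0.     0.     1. ]] 342.9811723915924
copper_rod [(0.66, 447, 173), (0.65, 321, 166), (0.65, 207, 32)]
w1 [ 301  109   42   78 2698] ((321.5, 147.5), (77.0, 41.0), 90.0) ends [array([321.5, 109. ], dtype=float32), array([321.5, 186. ], dtype=float32)] [array([ 451.46, -223.36,   52.  ]), array([ 464.88, -329.38,   52.  ])] [321.82 148.32]
w1 [359 115   8  61 367] ((362.5333251953125, 145.00111389160156), (6.129929542541504, 60.19990539550781), 1.9091522693634033) ends [array([363.54, 114.92], dtype=float32), array([361.53, 175.08], dtype=float32)] [array([ 509.51, -224.04,   52.  ]), array([ 519.49, -306.65,   52.  ])] [362.6  145.17]
w4 [ 259   97   82  116 6350] ((299.5, 154.5), (115.0, 81.0), 90.0) ends [array([299.5,  97. ], dtype=float32), array([299.5, 212. ], dtype=float32)] [array([ 467.07, -196.64,   52.  ]), array([ 481.64, -327.06,   52.  ])] [298.07 159.38]
```

Run:
```python
import cv2
cv2.imwrite("pics/w4c.png",cv2.resize(cv2.imread("pics/w4.png")[20:260,200:480],None,fx=2.2,fy=2.2))
```

```text
(no output)
```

View pics/w4c.png

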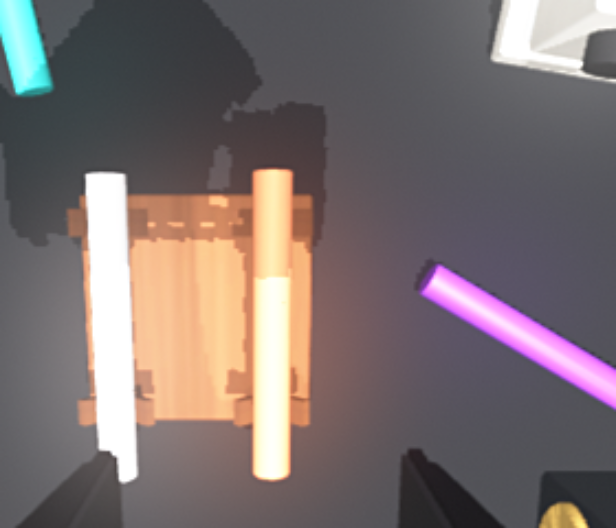

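In w4 the copper rod runs from (324,98) to (323,237), clear of the aluminium rod.

Run:
```python
from h import *
import json
np.set_printoptions(precision=2,suppress=True)
a=json.load(open("w1.json"));b=json.load(open("w4.json"))
for p,q in [((355,91),(323.6,97.7)),((353,207),(323.2,237.3)),((354.2,147),(323.4,165))]:
    print(tri([ray(a,p),ray(b,q)]),onz(b,q,50),onz(b,q,60))
```

```text
(array([ 493.56, -194.08,   48.49]), [0.2, 0.2]) [ 493.5  -193.99   50.  ] [ 493.43 -194.56   60.  ]
(array([ 513.41, -353.12,   57.8 ]), [0.1, 0.1]) [ 513.75 -355.77   50.  ] [ 513.17 -352.24   60.  ]
(array([ 503.  , -268.31,   51.84]), [0.5, 0.5]) [ 502.78 -268.16   50.  ] [ 502.47 -266.85   60.  ]
```

{"name": "carry_out", "arguments": {"series": [[0.05,0.07,-0.8,0],[0.05,0.07,-0.8,0],[0,0,-0.8,0],[0,0,-0.8,0],[0,0,-0.7,0]]}}

```text
t: 9.95
eef_pos: [503.4, -268.6, 80.0]
tcp_rot: [-3.14, -0.001, 1.698]
ft_force: [0.2, 0.0, 0.0]
opening: 0.701
grip_force: 0.0
```

{"name": "carry_out", "arguments": {"series": [[0,0,-0.4,0],[0,0,-0.3,0],[0,0,-0.25,0],[0,0,0,0],[0,0,0,0]]}}

```text
t: 10.45
eef_pos: [504.1, -270.1, 34.9]
tcp_rot: [3.142, -0.0, 1.698]
ft_force: [-0.1, -0.1, -0.4]
opening: 0.702
grip_force: 0.0
```

{"name": "carry_out", "arguments": {"series": [[0,-0.08,-0.06,0],[0,0,0,0],[0,0,0,0],[0,0,0,0],[0,0,0,0]]}}

```text
t: 10.95
eef_pos: [504.0, -274.6, 31.9]
tcp_rot: [3.141, 0.0, 1.697]
ft_force: [-0.1, -0.2, 0.3]
opening: 0.698
grip_force: 0.0
```

{"name": "carry_out", "arguments": {"series": [[0,0,0,0],[0,0,0,0],[0,0,0,0],[0,0,0,0],[0,0,0,0]], "fingers": 1}}

```text
t: 11.45
eef_pos: [504.0, -274.6, 31.7]
tcp_rot: [3.142, -0.0, 1.697]
ft_force: [0.0, 0.1, 0.5]
opening: 0.335
grip_force: 0.0
```

{"name": "carry_out", "arguments": {"series": [[0,0,0,0],[0,0,0,0],[0,0,0,0],[0,0,0,0],[0,0,0,0]]}}

```text
t: 11.95
eef_pos: [503.4, -274.6, 31.6]
tcp_rot: [-3.141, -0.001, 1.697]
ft_force: [-5.6, -2.7, 2.3]
opening: 0.203
grip_force: 30.0
```

{"name": "carry_out", "arguments": {"series": [[0,0,0.2,0],[0,0,0.4,0],[0,0,0.8,0],[0,0,0.8,0],[0,0,0.8,0]]}}

```text
t: 12.45
eef_pos: [503.9, -274.2, 183.5]
tcp_rot: [3.141, -0.0, 1.697]
ft_force: [0.6, -0.5, -4.7]
opening: 0.207
grip_force: 30.0
```

{"name": "carry_out", "arguments": {"series": [[0.2,0.4,0.2,-0.2],[0.36,0.7,0.2,-0.2],[0.36,0.7,0,-0.2],[0.36,0.7,0,-0.2],[0.36,0.7,0,-0.2]]}}

```text
t: 12.95
eef_pos: [586.4, -112.9, 202.2]
tcp_rot: [3.141, -0.0, 1.591]
ft_force: [0.2, -0.1, -4.5]
opening: 0.205
grip_force: 30.0
```

{"name": "carry_out", "arguments": {"series": [[0.36,0.7,0,-0.2],[0.36,0.7,0,-0.2],[0.36,0.7,0,-0.2],[0.2,0.2,0,0],[0,0,0,0]]}}

```text
t: 13.45
eef_pos: [650.6, 2.1, 201.5]
tcp_rot: [3.142, -0.0, 1.532]
ft_force: [-0.2, -0.1, -4.8]
opening: 0.203
grip_force: 30.0
```

```bash
python3 w.py w5 copper_rod tail_nose head_nose
python3 - <<'E'
import cv2
from h import *
im=env.read_camera("side");save(im,"s5.png")
a=cv2.imread("pics/w5.png")[0:300,160:480];b=cv2.imread("pics/s5.png")[100:260,200:360]
cv2.imwrite("pics/v5.png",np.hstack([cv2.resize(a,(480,450)),cv2.resize(b,(320,320)) if 0 else cv2.copyMakeBorder(cv2.resize(b,(320,320)),0,130,0,0,cv2.BORDER_CONSTANT)]))
E
```

```text
13.45 [650.6   2.1 201.5] [ 3.1 -0.   1.5] [-0.2 -0.1 -4.8]
[[  1.   -0.   -0.  652.9]
 [ -0.   -1.   -0.2  67.6]
 [  0.    0.2  -1.  372.1]
 [  0.    0.    0.    1. ]] 342.9811723915924
copper_rod [(0.84, 314, 182), (0.68, 25, 228)]
tail_nose [(0.74, 318, 24)]
head_nose [(0.84, 310, 69)]
```

View pics/v5.png

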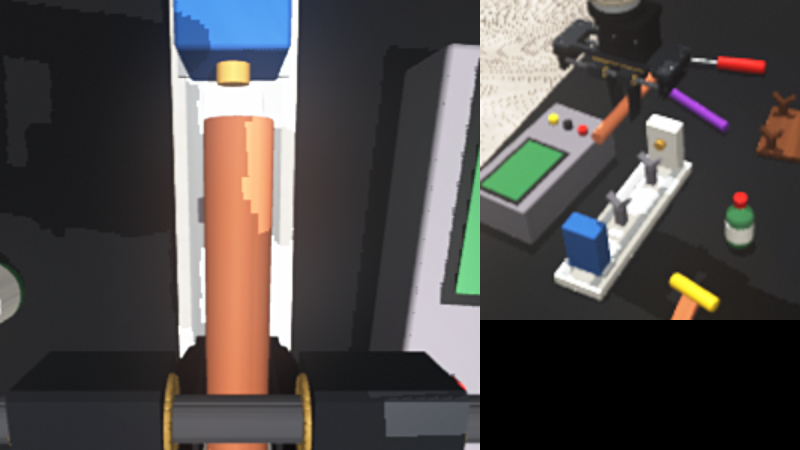

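Run:
```python
from h import *
import json
np.set_printoptions(precision=2,suppress=True)
b=json.load(open("w5.json"));a=json.load(open("w2.json"))
print("nose w5",onz(b,(315.3,56),66),onz(b,(315.3,52),75),"w2",onz(a,(323.4,92.4),66))
print("nose tri",tri([ray(b,(315.3,56)),ray(a,(323.4,92.4))]))
print("rod +y end",onz(b,(318.7,78.7),228), "rod axis mid x",onz(b,(160+236.5/1.5,200/1.5),228))
print("base edges w5",onz(b,(160+172/1.5,150/1.5),20),onz(b,(160+297/1.5,150/1.5),20),onz(b,(160+180/1.5,300/1.5),20),onz(b,(160+293/1.5,300/1.5),20))
print("head w2",onz(a,(317.8,238.4),75), [onz(a,p,20) for p in[(265+155/5,40+15/5),(265+443/5,40+25/5),(265+135/5,205+218/5),(265+385/5,205+228/5)]])
# vrest w2
print("vrest -y one bottom of V",onz(a,(265+268/5,205+23/5),65))
```

```text
nose w5 [652.76 117.54  66.  ] [652.89 119.09  75.  ] w2 [653.04 116.22  66.  ]
nose tri (array([652.8 , 115.25,  80.04]), [0.0, 0.0])
rod +y end [653.85  82.62 228.  ] rod axis mid x [652.62  61.27 228.  ]
base edges w5 [611.05  86.03  20.  ] [693.23  82.88  20.  ] [609.82 -15.49  20.  ] [689.29 -18.54  20.  ]
head w2 [646.43 -82.06  75.  ] [array([615.16, 184.94,  20.  ]), array([695.3 , 182.64,  20.  ]), array([ 605.35, -119.3 ,   20.  ]), array([ 685.22, -122.41,   20.  ])]
vrest -y one bottom of V [647.42 -42.56  65.  ]
```

{"name": "carry_out", "arguments": {"series": [[-0.02,0.04,-0.4,0.05],[0,0,-0.6,0],[0,0,-0.6,0],[0,0,-0.6,0],[0,0,-0.3,0]]}}

```text
t: 14.2
eef_pos: [647.8, 1.5, 74.5]
tcp_rot: [-3.139, -0.0, 1.534]
ft_force: [-0.1, -0.1, -4.7]
opening: 0.205
grip_force: 30.0
```

{"name": "carry_out", "arguments": {"series": [[0,0,-0.2,0],[0,0,-0.06,0],[0,0,0,0],[0,0,0,0],[0,0,0,0]]}}

```text
t: 14.7
eef_pos: [649.4, 2.4, 64.7]
tcp_rot: [3.14, 0.0, 1.535]
ft_force: [0.7, -0.6, -3.8]
opening: 0.205
grip_force: 30.0
```

{"name": "carry_out", "arguments": {"series": [[0,0,-0.05,0],[0,0,-0.04,0],[0,0,-0.03,0],[0,0,0,0],[0,0,0,0]]}}

```text
t: 15.2
eef_pos: [649.0, 2.4, 57.6]
tcp_rot: [-3.142, 0.0, 1.535]
ft_force: [0.1, 0.2, -4.1]
opening: 0.203
grip_force: 30.0
```

{"name": "carry_out", "arguments": {"series": [[0,0,-0.02,0],[0,0,-0.02,0],[0,0,0,0],[0,0,0,0],[0,0,0,0]]}}

```text
t: 15.7
eef_pos: [649.0, 2.4, 56.8]
tcp_rot: [3.141, 0.0, 1.535]
ft_force: [-4.9, -0.7, 7.1]
opening: 0.206
grip_force: 30.0
```

{"name": "carry_out", "arguments": {"series": [[0,0,0.01,0],[0,0,0,0],[0,0,0,0],[0,0,0,0],[0,0,0,0]], "fingers": -0.4}}

```text
t: 16.2
eef_pos: [649.0, 2.4, 56.1]
tcp_rot: [3.141, -0.0, 1.535]
ft_force: [0.5, -0.4, -0.2]
opening: 0.572
grip_force: 0.0
```

{"name": "carry_out", "arguments": {"series": [[0,0,0.1,0],[0,0,0.4,0],[0,0,0.8,0],[0,0,0.8,0],[0,0,0.5,0]]}}

```text
t: 16.7
eef_pos: [649.6, 2.4, 189.6]
tcp_rot: [3.138, 0.0, 1.535]
ft_force: [0.7, -0.4, 0.7]
opening: 0.702
grip_force: 0.0
```

```bash
python3 w.py w6 copper_rod
python3 - <<'E'
import cv2
from h import *
im=env.read_camera("side");save(im,"s6.png")
a=cv2.imread("pics/w6.png")[0:300,160:480];b=im[130:250,210:370,::-1]
cv2.imwrite("pics/v6.png",np.hstack([cv2.resize(a,(400,375)),cv2.copyMakeBorder(cv2.resize(b,(400,300)),0,75,0,0,cv2.BORDER_CONSTANT)]))
E
```

```text
16.7 [649.6   2.4 189.6] [3.1 0.  1.5] [ 0.7 -0.4  0.7]
[[  1.   -0.   -0.  651.1]
 [ -0.   -1.   -0.2  68. ]
 [  0.    0.2  -1.  360.1]
 [  0.    0.    0.    1. ]] 342.9811723915924
copper_rod [(0.85, 12, 227), (0.69, 316, 177)]
```

View pics/v6.png

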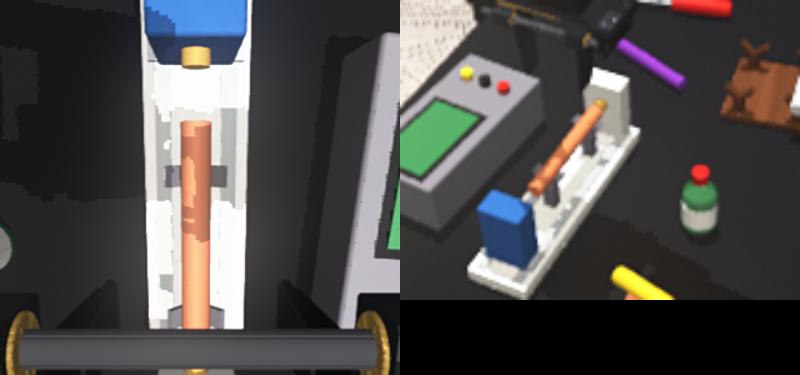

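The rod lies level in both rests, in line with the noses, with the tailstock still back. Next: push the tailstock.

{"name": "carry_out", "arguments": {"series": [[0.02,0.6,0,0],[0.02,0.8,0,0],[0.02,0.8,0,0],[0.02,0.8,0,0],[0.02,0.8,0,0]], "fingers": 1}}

```text
t: 17.35
eef_pos: [653.4, 193.8, 184.7]
tcp_rot: [-3.14, 0.001, 1.535]
ft_force: [0.6, 0.4, -0.6]
opening: 0.337
grip_force: 0.0
```

{"name": "carry_out", "arguments": {"series": [[0,0.08,0,0],[0,0,-0.4,0],[0,0,-0.4,0],[0,0,-0.4,0],[0,0,0,0]]}}

```text
t: 17.85
eef_pos: [652.3, 195.4, 122.5]
tcp_rot: [-3.136, 0.002, 1.534]
ft_force: [-0.1, -0.4, -0.9]
opening: 0.006
grip_force: 0.0
```

Run:
```python
from h import *
T=env.calibration("top")
print(env.state()["eef_pos"],env.state()["ft_force"],env.state()["opening"])
```

```text
[652.34829766 195.37798627 122.45835833] [-0.13839299 -0.40494576 -0.9007477 ] 0.006104895409385849
```

{"name": "carry_out", "arguments": {"series": [[0.06,0,-0.4,0],[0,0,-0.4,0],[0,0,-0.35,0],[0,0,0,0],[0,0,0,0]]}}

```text
t: 18.35
eef_pos: [657.2, 196.1, 69.3]
tcp_rot: [3.141, 0.0, 1.535]
ft_force: [0.2, 0.0, 0.4]
opening: 0.0
grip_force: 0.0
```

{"name": "carry_out", "arguments": {"series": [[0,-0.15,0,0],[0,-0.15,0,0],[0,-0.15,0,0],[0,0,0,0],[0,0,0,0]]}}

```text
t: 18.85
eef_pos: [657.1, 173.5, 68.9]
tcp_rot: [3.141, -0.0, 1.534]
ft_force: [0.4, -0.1, -0.6]
opening: 0.007
grip_force: 0.0
```

{"name": "carry_out", "arguments": {"series": [[-0.01,-0.12,0,0],[-0.01,-0.12,0,0],[0,-0.12,0,0],[-0.01,-0.12,0,0],[0,0,0,0]]}}

```text
t: 19.35
eef_pos: [655.3, 148.8, 68.6]
tcp_rot: [-3.141, 0.0, 1.534]
ft_force: [-0.2, 0.1, 0.1]
opening: 0.005
grip_force: 0.0
```

{"name": "carry_out", "arguments": {"series": [[0,-0.06,0,0],[0,-0.06,0,0],[-0.01,-0.06,0,0],[0,-0.04,0,0],[0,-0.02,0,0]]}}

```text
t: 19.85
eef_pos: [654.8, 138.2, 68.6]
tcp_rot: [-3.141, -0.001, 1.535]
ft_force: [-0.2, 6.3, -0.4]
opening: 0.003
grip_force: 3.4
```

{"name": "carry_out", "arguments": {"series": [[0,-0.03,0,0],[0,-0.03,0,0],[0,-0.03,0,0],[0,-0.02,0,0],[0,-0.02,0,0]]}}

```text
t: 20.35
eef_pos: [654.8, 135.0, 68.6]
tcp_rot: [3.141, -0.005, 1.535]
ft_force: [0.5, 31.8, -0.8]
opening: 0.002
grip_force: 15.8
```

{"name": "carry_out", "arguments": {"series": [[0,0.15,0,0],[0,0.5,0,0],[0,0.5,0,0],[0,0,0.8,0],[0,0,0.8,0]]}}

```text
t: 20.85
eef_pos: [654.3, 189.1, 148.4]
tcp_rot: [-3.139, 0.001, 1.536]
ft_force: [0.4, 0.0, -0.6]
opening: 0.007
grip_force: 0.0
```

{"name": "carry_out", "arguments": {"series": [[0,0,0.8,0],[0,-0.6,0.6,0],[0,-0.6,0.6,0],[0,-0.6,0.6,0],[0,-0.6,0.6,0]]}}

```text
t: 21.35
eef_pos: [654.6, 67.2, 309.9]
tcp_rot: [-3.141, 0.001, 1.535]
ft_force: [1.0, 0.1, -0.5]
opening: 0.004
grip_force: 0.0
```

{"name": "carry_out", "arguments": {"series": [[0,-0.7,0.4,0],[0,-0.7,0,0],[0,0,0,0],[0,0,0,0],[0,0,0,0]]}}

```text
t: 21.85
eef_pos: [654.8, -0.5, 328.3]
tcp_rot: [-3.141, 0.0, 1.535]
ft_force: [1.1, -0.3, 0.6]
opening: 0.006
grip_force: 0.0
```

```bash
python3 w.py w7 copper_rod
python3 - <<'E'
import cv2
from h import *
b=env.read_camera("side");save(b,"s7.png")
a=cv2.imread("pics/w7.png")[40:270,250:400];b=b[140:290,220:350,::-1]
cv2.imwrite("pics/v7.png",np.hstack([cv2.resize(a,(390,598),interpolation=cv2.INTER_CUBIC),cv2.copyMakeBorder(cv2.resize(b,(390,450),interpolation=cv2.INTER_CUBIC),0,148,0,0,cv2.BORDER_CONSTANT)]))
E
```

```text
21.85 [654.8  -0.5 328.3] [-3.1  0.   1.5] [ 1.1 -0.3  0.6]
[[  1.   -0.   -0.  657.1]
 [ -0.   -1.   -0.2  65. ]
 [ -0.    0.2  -1.  498.8]
 [  0.    0.    0.    1. ]] 342.9811723915924
copper_rod [(0.79, 103, 222), (0.77, 310, 164)]
```

View pics/v7.png

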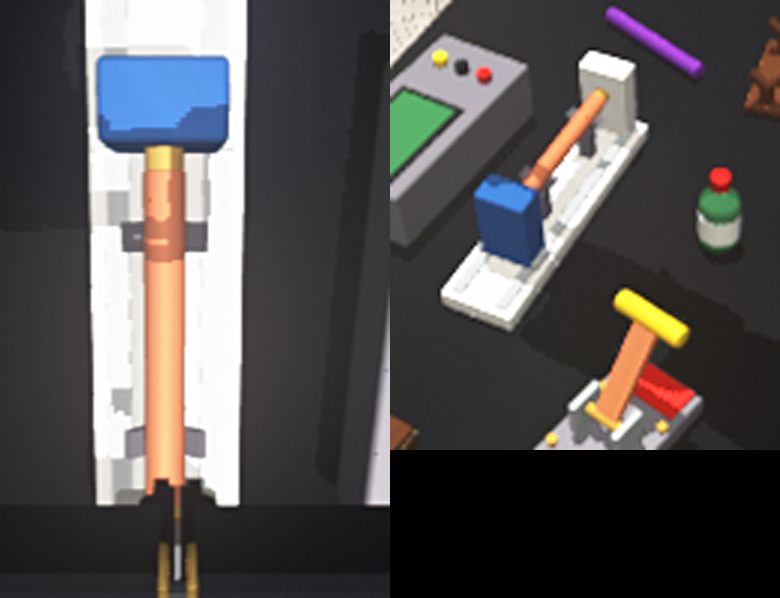

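The tail nose closes on the rod with no gap and the rod meets the head nose. Isolator back on now.

{"name": "carry_out", "arguments": {"series": [[-0.7,0.5,0,0],[-0.7,0.5,0,0],[-0.7,0.5,0,0],[-0.7,0.5,0,0],[-0.7,0.5,0,0]]}}

```text
t: 22.5
eef_pos: [478.3, 125.2, 328.6]
tcp_rot: [3.141, -0.0, 1.536]
ft_force: [0.3, 0.1, -0.1]
opening: 0.003
grip_force: 0.0
```

{"name": "carry_out", "arguments": {"series": [[-0.74,0.5,0,0],[0,0,-0.8,0],[0,0,-0.8,0],[0,0,-0.8,0],[0,0,-0.8,0]]}}

```text
t: 23.0
eef_pos: [442.7, 149.6, 167.6]
tcp_rot: [3.14, -0.0, 1.536]
ft_force: [1.0, -0.1, -0.3]
opening: 0.005
grip_force: 0.0
```

{"name": "carry_out", "arguments": {"series": [[0,0,-0.8,0],[0,0,-0.33,0],[0,0,0,0],[0,0,0,0],[0,0,0,0]]}}

```text
t: 23.5
eef_pos: [443.6, 149.2, 113.3]
tcp_rot: [3.14, -0.0, 1.535]
ft_force: [0.2, 0.4, -0.3]
opening: 0.007
grip_force: 0.0
```

{"name": "carry_out", "arguments": {"series": [[0.06,0.24,0,0],[0.06,0.24,0,0],[0.06,0.24,0,0],[0.06,0.24,0,0],[0.06,0.24,0,0]]}}

```text
t: 24.0
eef_pos: [458.1, 210.0, 112.5]
tcp_rot: [3.141, 0.0, 1.535]
ft_force: [-1.1, -3.4, 2.0]
opening: 0.003
grip_force: 1.5
```

{"name": "carry_out", "arguments": {"series": [[0.06,0.24,0,0],[0.06,0.24,0,0],[0.06,0.24,0,0],[0.06,0.24,0,0],[0.06,0.24,0,0]]}}

```text
t: 24.5
eef_pos: [473.2, 270.0, 112.0]
tcp_rot: [-3.141, 0.0, 1.535]
ft_force: [0.1, -0.4, 0.0]
opening: 0.006
grip_force: 0.0
```

{"name": "carry_out", "arguments": {"series": [[0,0,0,0],[0,-0.3,0,0],[0,0,0.8,0],[0,0,0.8,0],[0,0,0.8,0]]}}

```text
t: 25.0
eef_pos: [472.6, 252.4, 233.5]
tcp_rot: [-3.141, 0.0, 1.534]
ft_force: [1.0, 0.5, -0.3]
opening: 0.005
grip_force: 0.0
```

{"name": "carry_out", "arguments": {"series": [[0,0,0.8,0],[0,0,0.4,0],[0,0,0,0],[0,0,0,0],[0,0,0,0]]}}

```text
t: 25.5
eef_pos: [472.5, 253.2, 290.8]
tcp_rot: [-3.14, 0.001, 1.534]
ft_force: [-0.1, 1.0, -0.5]
opening: 0.009
grip_force: 0.0
```

Run:
```python
from h import *
b=env.read_camera("side");save(b,"s8.png")
np.set_printoptions(precision=1,suppress=True)
S=env.calibration("side")
def blob(im):
    h=cv2.cvtColor(im,cv2.COLOR_RGB2HSV);m=cv2.inRange(h,(24,150,100),(33,255,255));m[:225]=0
    k,l,s,c=cv2.connectedComponentsWithStats(m);i=1+np.argmax(s[1:,4]);return c[i],s[i,4]
for n in("side0","side9","s7","s8"):
    print(n,blob(cv2.imread(f"pics/{n}.png")[:,:,::-1].copy()))
print("on",proj(S,(490,328,127)),"off",proj(S,(456,204,127)))
# tail/rod unchanged since s7?
a=cv2.imread("pics/s7.png").astype(int);c=b[:,:,::-1].astype(int)
print("bench diff",np.abs(a-c)[145:245,235:310].mean(), [(round(d["conf"],2),round(d["position"][1]*640),round(d["position"][0]*400)) for d in env.look_for("side","handle")])
```

```text
side0 (array([271.8, 278.9]), np.int32(201))
side9 (array([306.4, 244.7]), np.int32(163))
s7 (array([306.4, 244.8]), np.int32(162))
s8 (array([271.7, 279.4]), np.int32(155))
on [272.1 278.1] off [306.2 244.1]
bench diff 36.8488 [(0.73, 278, 281)]
```

The handle is back at its initial "on" pixel (272,279), and the arm touches nothing.

```bash
python3 -c "
from cell import env
print(env.job_done())"
```

```text
the job is handed in; nothing more can be done
None
```

I handed the job in at about 26 s: isolator off, copper rod laid in the V rests, tailstock closed on it with no visible gap, isolator back on, and I deliberately touched nothing else; the hand-in gave no verdict.

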